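Clear the moulding scrap off the assembly bench

TASK

Clear the four coloured pieces of scrap off the bench into the open red scrap bin: the orange sprue, the green plate offcut it stands on, the blue pipe offcut and the yellow channel offcut. Leave the good black T-fittings, the white caps and the bottle where they are, with the caps and bottle upright, and put no scrap in the clear parts bin.

Things in the scene. Friction and masses are not known exactly. Their poses are not given: they have to be found in the camera images.
- sprue: Orange moulding sprue, scrap: a flat cross of two bars, each 46 mm long, 10 wide and 10 high, with a slightly tapering round stub standing up in its middle to 48 above the underside (20 diameter at the bottom, 16 at the top). Grip the stub, from any side. Origin: centre of the underside; z along the stub. It starts standing on top of the green plate offcut.
- pipe_offcut: Blue pipe offcut, scrap: ring standing on end, 36 outer and 26 inner diameter, 38 high. Origin: centre of the underside; z along its axis. Sizes in mm.
- channel_offcut: Yellow channel offcut, scrap: U-section bar lying open side down, 64 long (x), 26 wide (y), 20 high. Origin: centre of the underside. Sizes in mm.
- plate_offcut: Green plate offcut, scrap: flat slab 60 (x) by 40 (y), 14 thick, with an orange sprue standing on it. Origin: centre of the underside. Sizes in mm.
- scrap_bin: Red open scrap bin, fixed: outside 200 (x) by 150 (y) by 100 high, walls and floor 5 thick. Stands at the left or the right of the bench (fixed equipment near it: right, a green press 320 high; left, a tray stack 150 high; boxes 82 high beyond x = 0.79 m). Origin: centre of the underside. Sizes in mm.
- parts_bin: Clear open bin with blue rim and black fittings in it, for good parts only, fixed; outside 200 (x) by 150 (y) by 100 high, rim 210 by 160. Stands on the side where the scrap bin does not. Origin: centre of the underside. Sizes in mm.
- tee_a: Good black T-fitting, not scrap: lies flat, within 31 of its origin, 26 high. Origin: middle of the underside; x along the through tube, y along the branch. Sizes in mm.
- tee_b: Good black T-fitting, not scrap: lies flat, within 31 of its origin, 26 high. Origin: middle of the underside; x along the through tube, y along the branch. Sizes in mm.
- tee_c: Good black T-fitting, not scrap: lies flat, within 31 of its origin, 26 high. Origin: middle of the underside; x along the through tube, y along the branch. Sizes in mm.
- tee_d: Good black T-fitting, not scrap: lies flat, within 31 of its origin, 26 high. Origin: middle of the underside; x along the through tube, y along the branch. Sizes in mm.
- cap_a: Good white cap with a black band, not scrap: upright cylinder 26 diameter, 30 high. Origin: centre of the underside. Sizes in mm.
- cap_b: Good white cap with a black band, not scrap: upright cylinder 26 diameter, 30 high. Origin: centre of the underside. Sizes in mm.
- bottle: White bottle with red cap, upright, 42 diameter, 120 high, among the parts; not scrap. Origin: centre of the underside. Sizes in mm.

How it is judged:
By the outcome, as a careful person would: the job done as asked, in the order asked, and still so for the second after the job is handed in, with the robot touching nothing.
It also fails if it takes over 69 s, if anything falls off the work surface, if the arm or the gripper's body presses on something with over 40 N, if the wrist force passes 120 N, or if a joint passes its speed limit or range.

ROBOT

A 6-joint arm with a two-finger parallel gripper is mounted at the origin on the work surface. World frame = base frame: x ahead of the robot, y to its left, z up, the work surface at z = 0. Lengths are in m, angles in rad, forces in N, time in s.
With the tool pointing down it reaches from about 0.35 to 0.725 m from the base axis. Payload 6 kg.
Tool frame: the origin (TCP) lies on the centre line of the jaws, within the pads' length; the fingertips stand 8 mm ahead of it and the grasp point (between the pads) lies 11 mm behind it; x points along the fingers, y is the direction in which the jaws open and shut, and the axes are right-handed (so a half turn about x gives the same grasp; the last joint's range is limited). The gripper opens to 85 mm and grips with 20 to 120 N. Pads are 22 mm wide; open, the fingers measure 114 mm over their backs; the gripper's body (76 mm by 85 mm) begins 54 mm behind the grasp point. The pads swing forward as they close: fully open they stand 13 mm farther back than shut.
Start: joints at [1.484, 0.04, 0.085, 0, -1.615, -0.334], TCP at [0.245, 0.548, 0.239] pointing down, gripper open.
Joint ranges: [-2.56, 2.56], [-1.29, 2.01], [-1.08, 1.49], [-3.29, 1.98], [-2.81, -0.18], [-2.99, 2.99]. Speed limits (rad/s): [2.57, 2.57, 3.01, 3.14, 3.14, 3.14].

INTERFACE

Orientations are given as a unit quaternion [x, y, z, w].
In Python, from bench import * gives the robot as it stands.
- The arm moves only by the tool drive_tool, never from a script. Its argument "deltas" is a list of rows, each an object of numbers: "claw": the closure, from -1 (fully open) to 1 (shut); "dx", "dy", "dz": the shift along the tool's x, y, z in m; "wx", "wy", "wz": the turn, a rotation vector about the tool's x, y, z in rad. In form: [{"claw": .., "dx": .., "dy": .., "dz": .., "wx": .., "wy": .., "wz": ..}, ...]. A call has 1 to 20 rows; each row shifts and turns the commanded pose from where the row before left it, along the tool's axes as they then stand; what a row does not reach is not made up. A row lasts 1/8 s, in which the tool goes at most 62.5 mm and 10.7 degrees, less where a joint would pass 70% of its speed; a pose out of reach is approached as far as the arm can. A call is refused whole if a number of a shift passes 0.0625 or a number of a turn 0.188, either way. A call with a gripper value outside its range is refused whole. The fingers move at their own pace and stop on an object; "newtons" is the grip in N (left out, the last holds). Time passes only in rows, so rows that do not move let the fingers close. It gives the time, the measured TCP pose, the force and the opening at its end, in the units of the state.
- get_state(): the state, without advancing time (a new reading comes with each control period).
- grab_frame(name): name is "side" or "top"; returns (picture, depth): 384x512x3 uint8, red, green, blue; 384x512 float32, m along the optical axis (not along the pixel's ray), 0 where there is no reading.
- get_calibration(name): a dict with "vertical_fov" (degrees; the focal length in pixels is half the picture's height over the tangent of half this angle, whatever the lens; pixels are square), "cx", "cy" (the principal point, pixels), "world_to_cam" (4x4, takes a point from world to camera coordinates). Camera axes: x right, y down, z forward; pixel columns grow to the right and rows downward; lengths in m; the calibration is good to about 2 mm. A picture is of the moment at which its call begins. get_calibration takes no time and is no camera call.
- close_job(): hands the job in, once; it reports no verdict.
Trained networks look in the newest picture that a camera, given by its name, has taken for a name from the list of things; names that differ only in an ending like _2 or _b are one class to them, and where a whole thing is asked for, a point or a joint stands for the part that bears it (a point fixed in the world has none). Each returns a list of dicts, best first, with "conf" (0 to 1); they miss things now and then, are a little off and sometimes report something else, mostly with a low value. They report only what shows in the picture. A call takes as long as a camera call.
- silhouettes(camera, thing): "mask" (384x512 bool, what is visible of it) and "box" ([left, top, right, bottom] in pixels, round what is visible of it).
The state is a dict: "time": time; "q": joint angles; "dq": joint speeds; "tau": joint torques, N m; "tool_pos": TCP position; "eef_rot": TCP orientation; "ft_force": force on the tool from outside, world axes, zero at the start; "moment": the same for the moment, N m; "gripper_width": finger opening in m.
Only numpy, scipy, OpenCV 4.12 (cv2) and the standard library are available. Lean on these libraries where they do the work, as an engineer would, in place of code of your own. Each camera call takes 0.05 s, during which the arm holds its last target.

## Working session

There is one attempt and no reset: what is moved stays moved. The work goes in short steps, Python scripts to look and compute and a tool call to move; the robot and the scene stay as the last step left them, time stands still between calls to the robot, and variables do not carry over. Pictures are saved under pics/ and viewed, and the job is handed in when it is done.

Besides the shell and the picture viewer there is one more tool, called in YAML: its name, and indented under it one key for each argument. drive_tool: Moves the arm, as the interface text tells. Its arguments: {"type":"object","properties":{"deltas":{"type":"array","items":{"type":"object","properties":{"claw":{"type":"number"},"dx":{"type":"number"},"dy":{"type":"number"},"dz":{"type":"number"},"wx":{"type":"number"},"wy":{"type":"number"},"wz":{"type":"number"}}}},"newtons":{"type":"number"}},"required":["deltas"]}

```bash
mkdir -p pics; ls
python3 - <<'E'
from bench import *
import cv2,numpy as np
s=get_state();print(s)
for n in("top","side"):
    p,d=grab_frame(n);cv2.imwrite(f"pics/{n}0.png",p[:,:,::-1]);np.save(f"{n}d.npy",d);print(n,get_calibration(n))
    np.save(f"{n}p.npy",p)
E
```

```text
pics
{'time': 0.0, 'q': array([ 1.48372542e+00,  4.08121603e-02,  8.38089089e-02, -4.40292959e-04,
       -1.61547757e+00, -3.33686595e-01]), 'dq': array([ 0.00072763,  0.0006416 , -0.00110408,  0.00145609,  0.00100269,
       -0.00192045]), 'tau': array([-8.19770703e-04, -3.68203068e+01,  3.47407722e+01,  6.93281338e+00,
       -5.47857519e-03,  2.76048283e-06]), 'tool_pos': array([0.24488264, 0.5474182 , 0.23828218]), 'eef_rot': array([-0.69143649,  0.14826877,  0.69159866,  0.14704844]), 'ft_force': array([-0.6316579 ,  0.5468437 , -0.67673855]), 'moment': array([-0.01436268, -0.0401139 ,  0.01870961]), 'gripper_width': 0.08538285635606616}
top {'vertical_fov': 48.62434489765543, 'cx': 255.63493256877092, 'cy': 184.3933143435393, 'world_to_cam': array([[ 0.00621555, -0.99980341,  0.01882817, -0.02371946],
       [-0.9885367 , -0.00898372, -0.15071322,  0.54974227],
       [ 0.15085274, -0.01767557, -0.98839821,  0.96451308],
       [ 0.        ,  0.        ,  0.        ,  1.        ]])}
side {'vertical_fov': 49.735643769439015, 'cx': 259.1717046634917, 'cy': 193.63155894048768, 'world_to_cam': array([[ 0.68381943, -0.72942503,  0.01816896, -0.38201835],
       [-0.53179099, -0.51528241, -0.6720732 ,  0.33941875],
       [ 0.49958916,  0.44991462, -0.74026178,  0.85539201],
       [ 0.        ,  0.        ,  0.        ,  1.        ]])}
```

View pics/top0.png

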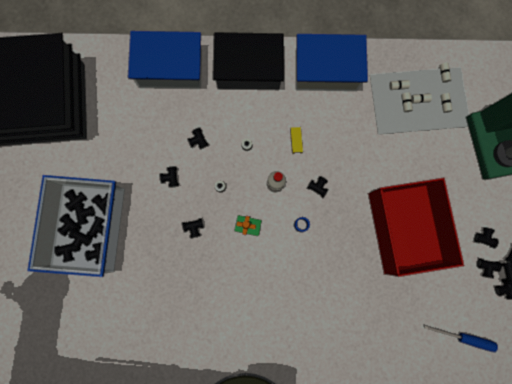

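View pics/side0.png

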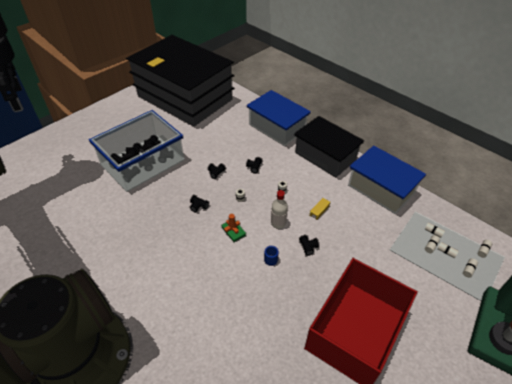

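```bash
cat > h.py <<'E'
from bench import *
import cv2,numpy as np
def cloud(n,d):
    c=get_calibration(n);f=192/np.tan(np.radians(c["vertical_fov"]/2))
    v,u=np.mgrid[:384,:512]
    P=np.stack([(u-c["cx"])/f*d,(v-c["cy"])/f*d,d],-1)
    T=np.linalg.inv(c["world_to_cam"]);return P@T[:3,:3].T+T[:3,3]
E
python3 - <<'E'
from h import *
for n in("top","side"):
    W=cloud(n,np.load(n+"d.npy"))
    for t in "sprue pipe_offcut channel_offcut plate_offcut scrap_bin parts_bin tee_a cap_a bottle".split():
        for r in silhouettes(n,t):
            if r["conf"]<.3: continue
            m=r["mask"]&(np.load(n+"d.npy")>0)
            q=W[m]
            if len(q)<10: continue
            zt=np.percentile(q[:,2],97)
            tp=q[q[:,2]>zt-.005]
            rc=cv2.minAreaRect((tp[:,:2]*1000).astype(np.float32))
            print(n,t,round(r["conf"],2),np.round(r["box"]),len(q),"zt%.3f"%zt,"rect",np.round(rc[0],1),np.round(rc[1],1),round(rc[2],1),"med",np.round(np.median(tp,0),3))
print(get_state()["time"])
E
```

```text
top sprue 0.6 [235. 212. 258. 233.] 182 zt0.063 rect [455.    4.6] [13.9 13.8] 0.5 med [0.455 0.005 0.061]
top pipe_offcut 0.6 [217. 178. 226. 194.] 114 zt0.034 rect [547.7  67.2] [21.9 22.7] 19.9 med [0.549 0.068 0.03 ]
top channel_offcut 0.68 [289. 127. 304. 155.] 272 zt0.023 rect [ 666.2 -119.4] [63.4 25.5] 4.5 med [ 0.667 -0.119  0.02 ]
top plate_offcut 0.53 [237. 219. 261. 233.] 199 zt0.017 rect [455.   -1.5] [56.9 37.9] 79.2 med [ 0.451 -0.014  0.014]
top scrap_bin 0.96 [370. 180. 461. 278.] 7189 zt0.100 rect [ 451.7 -386.2] [200.3 152.5] 9.1 med [ 0.446 -0.387  0.099]
top parts_bin 0.59 [ 26. 172. 122. 279.] 8175 zt0.101 rect [448.5 383.4] [163.1 211.1] 85.8 med [0.442 0.382 0.099]
top parts_bin 0.56 [187. 124. 211. 150.] 292 zt0.027 rect [663.6 128.7] [48.3 37.6] 28.7 med [0.663 0.127 0.024]
top tee_a 0.8 [306. 176. 328. 197.] 270 zt0.027 rect [ 554.6 -174.7] [46.5 39.4] 57.6 med [ 0.552 -0.175  0.024]
top tee_a 0.79 [159. 169. 179. 184.] 279 zt0.027 rect [570.5 194. ] [47.6 38.4] 8.3 med [0.569 0.187 0.024]
top tee_a 0.64 [179. 218. 204. 240.] 309 zt0.026 rect [445.7 129.2] 
[... 1963 characters left out ...]
med [0.664 0.121 0.024]
side tee_a 0.52 [298. 231. 321. 254.] 293 zt0.026 rect [ 556.1 -177.4] [49.  38.2] 58.8 med [ 0.553 -0.181  0.023]
side tee_a 0.46 [190. 195. 208. 211.] 201 zt0.025 rect [445.6 127. ] [38.4 49.5] 8.1 med [0.452 0.124 0.023]
side cap_a 0.69 [233. 190. 244. 203.] 89 zt0.031 rect [548.6  63.9] [21.9 21.4] 85.0 med [0.547 0.064 0.029]
side cap_a 0.66 [280. 179. 283. 191.] 86 zt0.033 rect [613.3 -26.3] [122.5  22.5] 35.0 med [0.653 0.001 0.03 ]
side cap_a 0.47 [263. 245. 282. 266.] 244 zt0.039 rect [ 458.6 -133.5] [33.5 31.5] 41.0 med [ 0.459 -0.134  0.036]
side bottle 0.74 [271. 187. 292. 230.] 523 zt0.120 rect [558.4 -69. ] [19.7 17.3] 41.5 med [ 0.557 -0.069  0.119]
1.0
```

```bash
cat >> h.py <<'E'
from scipy.spatial.transform import Rotation as R
def plan(x,y,z,yawdeg=None):
    """yaw = direction of tool y in world (mod 180)"""
    s=get_state();r=R.from_quat(s["eef_rot"]);M=r.as_matrix()
    yaw=np.degrees(np.arctan2(M[1,1],M[0,1]))
    print("t %.2f"%s["time"],"pos",np.round(s["tool_pos"],4),"yaw y %.1f"%yaw,"x",np.round(M[:,0],3),"z",np.round(M[:,2],3),"q",np.round(s["q"],2),"w %.4f"%s["gripper_width"],"F",np.round(s["ft_force"],1))
    d=np.array([x,y,z])-s["tool_pos"];b=M.T@d
    print(" body shift now",np.round(b,4),"world",np.round(d,4))
    if yawdeg is not None:
        dy=(yawdeg-yaw+90)%180-90
        ax=np.array([0,0,-1]); # ideal down
        yv=np.array([np.cos(np.radians(yaw+dy)),np.sin(np.radians(yaw+dy)),0]);N=np.stack([ax,yv,np.cross(ax,yv)],1)
        rv=R.from_matrix(M.T@N).as_rotvec();print(" rotvec tool",np.round(rv,3)," shift after turn",np.round(N.T@d,4))
E
python3 - <<'E'
from h import *
plan(.4553,.0025,.15,0);plan(.4553,.0025,.15,90)
E
```

```text
t 1.00 pos [0.2451 0.5476 0.2393] yaw y -114.1 x [-0. -0. -1.] z [-0.913  0.408 -0.   ] q [ 1.48  0.04  0.08 -0.   -1.62 -0.33] w 0.0853 F [-0.2  0.2 -0.1]
 body shift now [ 0.0893  0.4117 -0.4146] world [ 0.2102 -0.5451 -0.0893]
 rotvec tool [ 1.15 -0.   -0.  ]  shift after turn [ 0.0893 -0.2102 -0.5451]
t 1.00 pos [0.2451 0.5476 0.2393] yaw y -114.1 x [-0. -0. -1.] z [-0.913  0.408 -0.   ] q [ 1.48  0.04  0.08 -0.   -1.62 -0.33] w 0.0853 F [-0.2  0.2 -0.1]
 body shift now [ 0.0893  0.4117 -0.4146] world [ 0.2102 -0.5451 -0.0893]
 rotvec tool [-0.421  0.    -0.   ]  shift after turn [ 0.0893  0.5451 -0.2102]
```

drive_tool:
  deltas:
    - {"claw": -1,"wx": -0.14}
    - {"wx": -0.14}
    - {"wx": -0.141}
    - {"dy": 0.0495,"dz": -0.019}
    - {"dy": 0.0495,"dz": -0.019}
    - {"dy": 0.0495,"dz": -0.019}
    - {"dy": 0.0495,"dz": -0.019}
    - {"dy": 0.0495,"dz": -0.019}
    - {"dy": 0.0495,"dz": -0.019}
    - {"dy": 0.0495,"dz": -0.019}
    - {"dy": 0.0495,"dz": -0.019}
    - {"dy": 0.0495,"dz": -0.019}
    - {"dy": 0.0495,"dz": -0.019}
    - {"dx": 0.04,"dy": 0.0495,"dz": -0.019}
    - {"dx": 0.04}
    - {}
  newtons: 40

```text
validation failed for argument at $.de...
```

Run:
```python
from h import *
plan(.4553,.0025,.038,90)
```

```text
t 1.00 pos [0.2451 0.5476 0.2393] yaw y -114.1 x [-0. -0. -1.] z [-0.913  0.408 -0.   ] q [ 1.48  0.04  0.08 -0.   -1.62 -0.33] w 0.0853 F [-0.2  0.2 -0.1]
 body shift now [ 0.2013  0.4117 -0.4146] world [ 0.2102 -0.5451 -0.2013]
 rotvec tool [-0.421  0.    -0.   ]  shift after turn [ 0.2013  0.5451 -0.2102]
```

drive_tool:
  deltas:
    - {"claw": -1,"dx": 0,"dy": 0,"dz": 0,"wx": -0.14,"wy": 0,"wz": 0}
    - {"claw": -1,"dx": 0,"dy": 0,"dz": 0,"wx": -0.14,"wy": 0,"wz": 0}
    - {"claw": -1,"dx": 0,"dy": 0,"dz": 0,"wx": -0.141,"wy": 0,"wz": 0}
    - {"claw": -1,"dx": 0,"dy": 0.0545,"dz": -0.021,"wx": 0,"wy": 0,"wz": 0}
    - {"claw": -1,"dx": 0,"dy": 0.0545,"dz": -0.021,"wx": 0,"wy": 0,"wz": 0}
    - {"claw": -1,"dx": 0,"dy": 0.0545,"dz": -0.021,"wx": 0,"wy": 0,"wz": 0}
    - {"claw": -1,"dx": 0,"dy": 0.0545,"dz": -0.021,"wx": 0,"wy": 0,"wz": 0}
    - {"claw": -1,"dx": 0,"dy": 0.0545,"dz": -0.021,"wx": 0,"wy": 0,"wz": 0}
    - {"claw": -1,"dx": 0,"dy": 0.0545,"dz": -0.021,"wx": 0,"wy": 0,"wz": 0}
    - {"claw": -1,"dx": 0,"dy": 0.0545,"dz": -0.021,"wx": 0,"wy": 0,"wz": 0}
    - {"claw": -1,"dx": 0,"dy": 0.0545,"dz": -0.021,"wx": 0,"wy": 0,"wz": 0}
    - {"claw": -1,"dx": 0,"dy": 0.0545,"dz": -0.021,"wx": 0,"wy": 0,"wz": 0}
    - {"claw": -1,"dx": 0.04,"dy": 0.0545,"dz": -0.021,"wx": 0,"wy": 0,"wz": 0}
    - {"claw": -1,"dx": 0.04,"dy": 0,"dz": 0,"wx": 0,"wy": 0,"wz": 0}
    - {"claw": -1,"dx": 0,"dy": 0,"dz": 0,"wx": 0,"wy": 0,"wz": 0}
    - {"claw": -1,"dx": 0,"dy": 0,"dz": 0,"wx": 0,"wy": 0,"wz": 0}
  newtons: 40

```text
time: 3.0
tool_pos: [0.4534, 0.0094, 0.1661]
eef_rot: [0.708, 0.0, -0.706, 0.0]
ft_force: [-0.8, -0.2, 1.0]
gripper_width: 0.0852
```

Run:
```python
from h import *
plan(.4553,.0025,.038,90)
```

```text
t 3.00 pos [0.4534 0.0094 0.1661] yaw y -89.9 x [ 0.003 -0.    -1.   ] z [-1.    -0.001 -0.003] q [ 0.47 -0.37 -0.41  0.   -1.53  1.1 ] w 0.0852 F [-0.8 -0.2  1. ]
 body shift now [ 0.1281  0.0069 -0.0016] world [ 0.0019 -0.0069 -0.1281]
 rotvec tool [ 0.001 -0.003 -0.   ]  shift after turn [ 0.1281  0.0069 -0.0019]
```

drive_tool:
  deltas:
    - {"claw": -1,"dx": 0.03,"dy": 0,"dz": 0,"wx": 0,"wy": 0,"wz": 0}
    - {"claw": -1,"dx": 0.03,"dy": 0,"dz": 0,"wx": 0,"wy": 0,"wz": 0}
    - {"claw": -1,"dx": 0,"dy": 0,"dz": 0,"wx": 0,"wy": 0,"wz": 0}
    - {"claw": -1,"dx": 0,"dy": 0,"dz": 0,"wx": 0,"wy": 0,"wz": 0}

```text
time: 3.5
tool_pos: [0.4539, 0.0097, 0.1067]
eef_rot: [0.708, 0.001, -0.706, 0.0]
ft_force: [0.1, -0.1, -0.4]
gripper_width: 0.0852
```

Run:
```python
from h import *
plan(.4553,.0025,.038,90)
```

```text
t 3.50 pos [0.4539 0.0097 0.1067] yaw y -89.9 x [ 0.003  0.    -1.   ] z [-1.    -0.001 -0.003] q [ 0.47 -0.35 -0.5   0.   -1.41  1.1 ] w 0.0852 F [ 0.1 -0.1 -0.4]
 body shift now [ 0.0687  0.0072 -0.0012] world [ 0.0014 -0.0072 -0.0687]
 rotvec tool [ 0.001 -0.003  0.   ]  shift after turn [ 0.0687  0.0072 -0.0014]
```

drive_tool:
  deltas:
    - {"claw": -1,"dx": 0,"dy": 0.007,"dz": -0.001,"wx": 0,"wy": -0.003,"wz": 0}
    - {"claw": -1,"dx": 0.02,"dy": 0,"dz": 0,"wx": 0,"wy": 0,"wz": 0}
    - {"claw": -1,"dx": 0.02,"dy": 0,"dz": 0,"wx": 0,"wy": 0,"wz": 0}
    - {"claw": -1,"dx": 0.02,"dy": 0,"dz": 0,"wx": 0,"wy": 0,"wz": 0}
    - {"claw": -1,"dx": 0.0087,"dy": 0,"dz": 0,"wx": 0,"wy": 0,"wz": 0}
    - {"claw": -1,"dx": 0,"dy": 0,"dz": 0,"wx": 0,"wy": 0,"wz": 0}
    - {"claw": 1,"dx": 0,"dy": 0,"dz": 0,"wx": 0,"wy": 0,"wz": 0}
    - {"claw": 1,"dx": 0,"dy": 0,"dz": 0,"wx": 0,"wy": 0,"wz": 0}
    - {"claw": 1,"dx": 0,"dy": 0,"dz": 0,"wx": 0,"wy": 0,"wz": 0}
    - {"claw": 1,"dx": 0,"dy": 0,"dz": 0,"wx": 0,"wy": 0,"wz": 0}
    - {"claw": 1,"dx": 0,"dy": 0,"dz": 0,"wx": 0,"wy": 0,"wz": 0}
    - {"claw": 1,"dx": 0,"dy": 0,"dz": 0,"wx": 0,"wy": 0,"wz": 0}
  newtons: 40

```text
time: 5.0
tool_pos: [0.4538, 0.0021, 0.0357]
eef_rot: [-0.706, -0.0, 0.708, -0.0]
ft_force: [-0.3, -0.6, 2.0]
gripper_width: 0.0167
```

Run:
```python
from h import *
plan(.4553,.0025,.038,90)
```

```text
t 5.00 pos [0.4538 0.0021 0.0357] yaw y -90.0 x [-0.002 -0.    -1.   ] z [-1.    -0.     0.002] q [ 0.45 -0.3  -0.59 -0.   -1.28  1.12] w 0.0167 F [-0.3 -0.6  2. ]
 body shift now [-0.0023 -0.0004 -0.0015] world [0.0015 0.0004 0.0023]
 rotvec tool [ 0.     0.002 -0.   ]  shift after turn [-0.0023 -0.0004 -0.0015]
```

drive_tool:
  deltas:
    - {"claw": 1,"dx": -0.02,"dy": 0,"dz": 0,"wx": 0,"wy": 0.002,"wz": 0}
    - {"claw": 1,"dx": -0.04,"dy": 0,"dz": 0,"wx": 0,"wy": 0,"wz": 0}
    - {"claw": 1,"dx": -0.05,"dy": 0,"dz": 0,"wx": 0,"wy": 0,"wz": 0}
    - {"claw": 1,"dx": -0.04,"dy": 0.02,"dz": 0,"wx": 0,"wy": 0,"wz": 0}
    - {"claw": 1,"dx": 0,"dy": 0.04,"dz": -0.005,"wx": 0,"wy": 0,"wz": 0}
    - {"claw": 1,"dx": 0,"dy": 0.045,"dz": -0.005,"wx": 0,"wy": 0,"wz": 0}
    - {"claw": 1,"dx": 0,"dy": 0.045,"dz": -0.005,"wx": 0,"wy": 0,"wz": 0}
    - {"claw": 1,"dx": 0,"dy": 0.045,"dz": -0.005,"wx": 0,"wy": 0,"wz": 0}
    - {"claw": 1,"dx": 0,"dy": 0.045,"dz": -0.005,"wx": 0,"wy": 0,"wz": 0}
    - {"claw": 1,"dx": 0,"dy": 0.045,"dz": -0.006,"wx": 0,"wy": 0,"wz": 0}
    - {"claw": 1,"dx": 0,"dy": 0.045,"dz": -0.006,"wx": 0,"wy": 0,"wz": 0}
    - {"claw": 1,"dx": 0,"dy": 0.04,"dz": -0.006,"wx": 0,"wy": 0,"wz": 0}
    - {"claw": 1,"dx": 0,"dy": 0.013,"dz": 0,"wx": 0,"wy": 0,"wz": 0}
    - {"claw": 1,"dx": 0,"dy": 0,"dz": 0,"wx": 0,"wy": 0,"wz": 0}
    - {"claw": 1,"dx": 0,"dy": 0,"dz": 0,"wx": 0,"wy": 0,"wz": 0}

```text
time: 6.88
tool_pos: [0.4969, -0.3801, 0.1854]
eef_rot: [-0.707, -0.0, 0.707, -0.0]
ft_force: [-0.6, 0.3, -1.5]
gripper_width: 0.0163
```

Run:
```python
from h import *
plan(.497,-.3805,.075,90)
p,d=grab_frame("side");cv2.imwrite("pics/s1.png",p[:,:,::-1])
p,d=grab_frame("top");cv2.imwrite("pics/t1.png",p[:,:,::-1])
W=cloud("top",d)
for r in silhouettes("top","plate_offcut"):
    q=W[r["mask"]&(d>0)];q=q[q[:,2]>.008]
    if r["conf"]>.3 and len(q)>10: print(r["conf"],cv2.minAreaRect((q[:,:2]*1000).astype(np.float32)),q[:,2].max())
```

```text
t 6.88 pos [ 0.4969 -0.3801  0.1854] yaw y -89.9 x [-0.001  0.    -1.   ] z [-1.    -0.001  0.001] q [-0.33  0.11  0.06  0.   -1.52  1.91] w 0.0163 F [-0.6  0.3 -1.5]
 body shift now [ 0.1104  0.0005 -0.0002] world [ 1.000e-04 -4.000e-04 -1.104e-01]
 rotvec tool [0.001 0.001 0.   ]  shift after turn [ 1.104e-01  4.000e-04 -1.000e-04]
0.83 ((455.1761474609375, 0.14387893676757812), (57.133174896240234, 39.64310836791992), 77.23258972167969) 0.01957640325009602
```

View pics/s1.png

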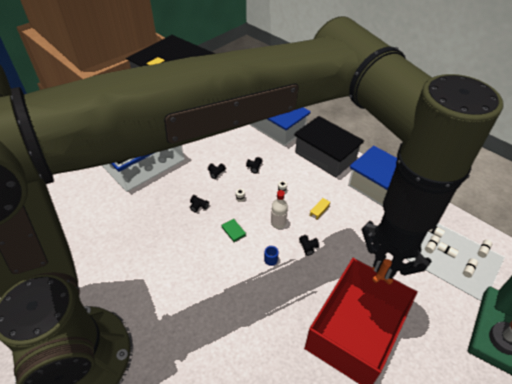

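View pics/t1.png

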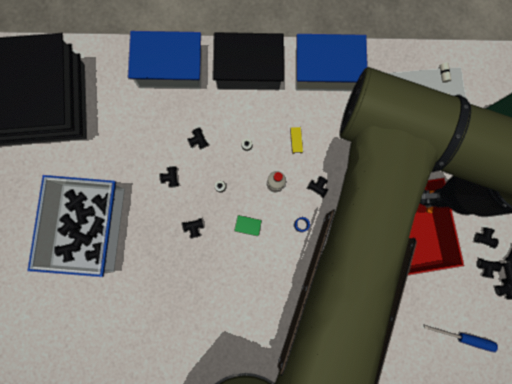

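Run:
```python
from h import *
p,d=grab_frame("top")
W=cloud("top",d)
for v in (90,110,130,150,170,185): print([(u,*np.round(W[v,u],2)) for u in (440,470,500,510)])
d0=np.load("topd.npy");W0=cloud("top",d0)
m=(W0[...,2]>.03)&(d0>0)&(W0[...,1]<-.47); q=W0[m];print("press",q.min(0),q.max(0));
```

```text
[(440, np.float64(0.81), np.float64(-0.49), np.float64(0.0)), (470, np.float64(0.81), np.float64(-0.57), np.float64(-0.0)), (500, np.float64(0.81), np.float64(-0.65), np.float64(-0.0)), (510, np.float64(0.81), np.float64(-0.68), np.float64(-0.0))]
[(440, np.float64(0.56), np.float64(-0.22), np.float64(0.57)), (470, np.float64(0.56), np.float64(-0.26), np.float64(0.57)), (500, np.float64(0.72), np.float64(-0.57), np.float64(0.11)), (510, np.float64(0.71), np.float64(-0.58), np.float64(0.15))]
[(440, np.float64(0.53), np.float64(-0.22), np.float64(0.57)), (470, np.float64(0.53), np.float64(-0.26), np.float64(0.57)), (500, np.float64(0.54), np.float64(-0.29), np.float64(0.57)), (510, np.float64(0.54), np.float64(-0.3), np.float64(0.57))]
[(440, np.float64(0.51), np.float64(-0.22), np.float64(0.56)), (470, np.float64(0.51), np.float64(-0.26), np.float64(0.56)), (500, np.float64(0.51), np.float64(-0.29), np.float64(0.57)), (510, np.float64(0.51), np.float64(-0.3), np.float64(0.57))]
[(440, np.float64(0.5), np.float64(-0.24), np.float64(0.53)), (470, np.float64(0.49), np.float64(-0.27), np.float64(0.54)), (500, np.float64(0.49), np.float64(-0.29), np.float64(0.56)), (510, np.float64(0.49), np.float64(-0.3), np.float64(0.56))]
[(440, np.float64(0.55), np.float64(-0.44), np.float64(0.08)), (470, np.float64(0.5), np.float64(-0.33), np.float64(0.41)), (500, np.float64(0.48), np.float64(-0.31), np.float64(0.54)), (510, np.float64(0.48), np.float64(-0.31), np.float64(0.54))]
press [ 0.32397229 -0.65013685  0.03000847] [ 0.74084071 -0.47001859  0.16404416]
```

drive_tool:
  deltas:
    - {"claw": 1,"dx": 0.04,"dy": 0,"dz": 0,"wx": 0,"wy": 0,"wz": 0}
    - {"claw": 1,"dx": 0.04,"dy": 0,"dz": 0,"wx": 0,"wy": 0,"wz": 0}
    - {"claw": 1,"dx": 0.035,"dy": 0,"dz": 0,"wx": 0,"wy": 0,"wz": 0}
    - {"claw": 1,"dx": 0,"dy": 0,"dz": 0,"wx": 0,"wy": 0,"wz": 0}
    - {"claw": 1,"dx": 0,"dy": 0,"dz": 0,"wx": 0,"wy": 0,"wz": 0}
    - {"claw": 0,"dx": 0,"dy": 0,"dz": 0,"wx": 0,"wy": 0,"wz": 0}
    - {"claw": 0,"dx": 0,"dy": 0,"dz": 0,"wx": 0,"wy": 0,"wz": 0}
    - {"claw": 0,"dx": 0,"dy": 0,"dz": 0,"wx": 0,"wy": 0,"wz": 0}
    - {"claw": 0,"dx": 0,"dy": 0,"dz": 0,"wx": 0,"wy": 0,"wz": 0}
    - {"claw": 0,"dx": -0.03,"dy": 0,"dz": 0,"wx": 0,"wy": 0,"wz": 0}
    - {"claw": 0,"dx": -0.04,"dy": 0,"dz": 0,"wx": 0,"wy": 0,"wz": 0}
    - {"claw": 0,"dx": -0.04,"dy": 0,"dz": 0,"wx": 0,"wy": 0,"wz": 0}

```text
time: 8.57
tool_pos: [0.4966, -0.3809, 0.1814]
eef_rot: [-0.707, -0.0, 0.708, -0.0]
ft_force: [0.9, -0.1, 0.7]
gripper_width: 0.0427
```

Run:
```python
from h import *
plan(.455,-.002,.15,168.5)
p,d=grab_frame("side");cv2.imwrite("pics/s2.png",p[230:,250:450,::-1].repeat(3,0).repeat(3,1))
W=cloud("side",d)
for r in silhouettes("side","plate_offcut"):
    q=W[r["mask"]&(d>0)];q=q[q[:,2]>.008]
    if r["conf"]>.3 and len(q)>10: print(r["conf"],cv2.minAreaRect((q[:,:2]*1000).astype(np.float32)),q[:,2].max())
```

```text
t 8.57 pos [ 0.4966 -0.3809  0.1814] yaw y -90.0 x [-0.001 -0.    -1.   ] z [-1.    -0.     0.001] q [-0.33  0.11  0.05  0.   -1.52  1.91] w 0.0427 F [ 0.9 -0.1  0.7]
 body shift now [ 0.0314 -0.3789  0.0414] world [-0.0416  0.3789 -0.0314]
 rotvec tool [-1.37e+00  1.00e-03  1.00e-03]  shift after turn [ 0.0314 -0.1163 -0.363 ]
0.63 ((456.1240539550781, -4.298084259033203), (61.813289642333984, 40.15149688720703), 77.82128143310547) 0.017544745760224023
0.42 ((571.5367431640625, 188.76181030273438), (51.51523971557617, 43.34577941894531), 8.479936599731445) 0.027029862666495763
```

View pics/s2.png

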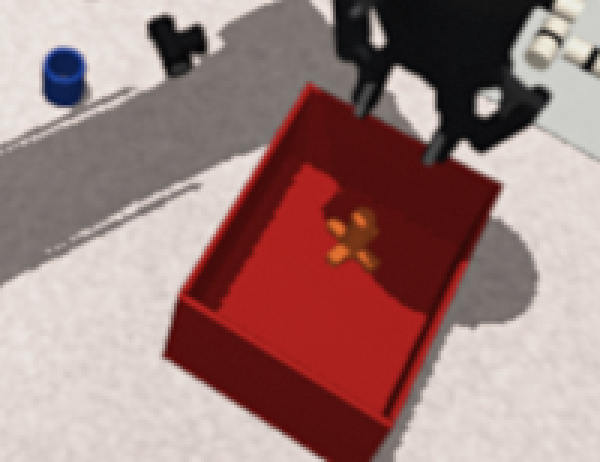

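drive_tool:
  deltas:
    - {"claw": 0,"dx": -0.01,"dy": 0,"dz": 0,"wx": 0.16,"wy": 0,"wz": 0}
    - {"claw": -1,"dx": 0,"dy": 0,"dz": 0,"wx": 0.165,"wy": 0,"wz": 0}
    - {"claw": -1,"dx": 0,"dy": 0,"dz": 0,"wx": 0.165,"wy": 0,"wz": 0}
    - {"claw": -1,"dx": 0,"dy": 0,"dz": 0,"wx": 0.165,"wy": 0,"wz": 0}
    - {"claw": -1,"dx": 0,"dy": 0,"dz": 0,"wx": 0.165,"wy": 0,"wz": 0}
    - {"claw": -1,"dx": 0,"dy": 0,"dz": 0,"wx": 0.165,"wy": 0,"wz": 0}
    - {"claw": -1,"dx": 0,"dy": 0,"dz": 0,"wx": 0.165,"wy": 0,"wz": 0}
    - {"claw": -1,"dx": 0,"dy": 0,"dz": 0,"wx": 0.165,"wy": 0,"wz": 0}
    - {"claw": -1,"dx": 0,"dy": 0,"dz": 0,"wx": 0.165,"wy": 0,"wz": 0}
    - {"claw": -1,"dx": 0,"dy": 0,"dz": 0,"wx": 0.165,"wy": 0,"wz": 0}
    - {"claw": -1,"dx": 0,"dy": 0,"dz": 0,"wx": 0.14,"wy": 0,"wz": 0}
    - {"claw": -1,"dx": 0,"dy": 0,"dz": 0,"wx": 0,"wy": 0,"wz": 0}

```text
time: 10.18
tool_pos: [0.4967, -0.3809, 0.1899]
eef_rot: [-0.444, 0.551, 0.444, 0.55]
ft_force: [0.5, 0.7, -0.2]
gripper_width: 0.0852
```

Run:
```python
from h import *
plan(.4557,-.0021,.1,167.7)
```

```text
t 10.18 pos [ 0.4967 -0.3809  0.1899] yaw y 167.8 x [-0.001  0.    -1.   ] z [ 0.211  0.977 -0.   ] q [-0.33  0.11  0.07  0.   -1.53  0.12] w 0.0852 F [ 0.5  0.7 -0.2]
 body shift now [0.09   0.1199 0.3616] world [-0.041   0.3788 -0.0899]
 rotvec tool [ 0.002 -0.    -0.001]  shift after turn [0.0899 0.1208 0.3613]
```

drive_tool:
  deltas:
    - {"claw": -1,"dx": 0,"dy": 0.01,"dz": 0.03,"wx": 0.002,"wy": 0,"wz": 0}
    - {"claw": -1,"dx": 0,"dy": 0.015,"dz": 0.045,"wx": 0,"wy": 0,"wz": 0}
    - {"claw": -1,"dx": 0,"dy": 0.015,"dz": 0.045,"wx": 0,"wy": 0,"wz": 0}
    - {"claw": -1,"dx": 0,"dy": 0.015,"dz": 0.045,"wx": 0,"wy": 0,"wz": 0}
    - {"claw": -1,"dx": 0,"dy": 0.015,"dz": 0.045,"wx": 0,"wy": 0,"wz": 0}
    - {"claw": -1,"dx": 0,"dy": 0.015,"dz": 0.045,"wx": 0,"wy": 0,"wz": 0}
    - {"claw": -1,"dx": 0,"dy": 0.015,"dz": 0.045,"wx": 0,"wy": 0,"wz": 0}
    - {"claw": -1,"dx": 0.02,"dy": 0.015,"dz": 0.045,"wx": 0,"wy": 0,"wz": 0}
    - {"claw": -1,"dx": 0.04,"dy": 0.005,"dz": 0.016,"wx": 0,"wy": 0,"wz": 0}
    - {"claw": -1,"dx": 0.04,"dy": 0,"dz": 0,"wx": 0,"wy": 0,"wz": 0}
    - {"claw": -1,"dx": 0.02,"dy": 0,"dz": 0,"wx": 0,"wy": 0,"wz": 0}
    - {"claw": -1,"dx": 0,"dy": 0,"dz": 0,"wx": 0,"wy": 0,"wz": 0}
    - {"claw": -1,"dx": 0,"dy": 0,"dz": 0,"wx": 0,"wy": 0,"wz": 0}

```text
time: 11.8
tool_pos: [0.4574, -0.0026, 0.0716]
eef_rot: [-0.444, 0.55, 0.443, 0.551]
ft_force: [0.7, 0.9, 0.4]
gripper_width: 0.0857
```

Run:
```python
from h import *
plan(.4557,-.0021,.009,167.7)
p,d=grab_frame("side");cv2.imwrite("pics/s3.png",p[100:300,120:370,::-1].repeat(3,0).repeat(3,1))
```

```text
t 11.80 pos [ 0.4574 -0.0026  0.0716] yaw y 167.7 x [ 0.001  0.    -1.   ] z [0.213 0.977 0.   ] q [ 0.44 -0.32 -0.54  0.   -1.34 -0.65] w 0.0857 F [0.7 0.9 0.4]
 body shift now [0.0626 0.0018 0.0001] world [-0.0017  0.0005 -0.0626]
 rotvec tool [0.    0.    0.001]  shift after turn [0.0626 0.0018 0.0001]
```

View pics/s3.png

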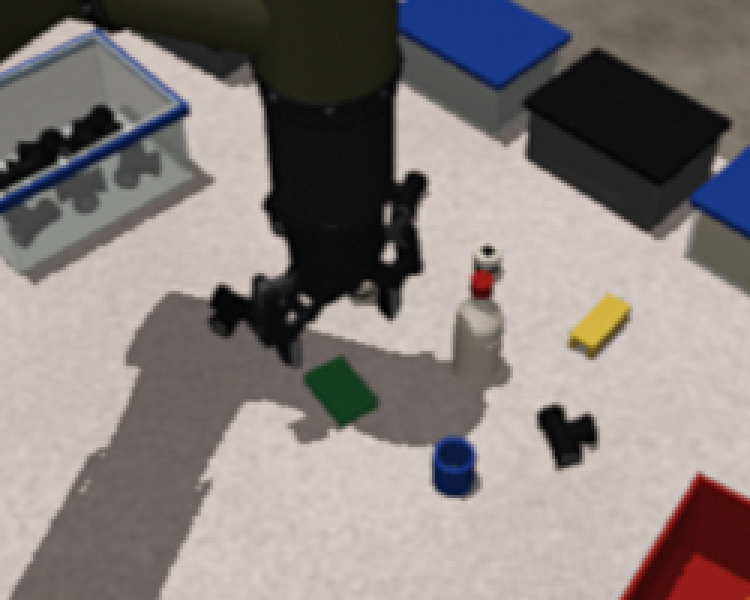

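drive_tool:
  deltas:
    - {"claw": -1,"dx": 0.02,"dy": 0.0018,"dz": 0,"wx": 0,"wy": 0,"wz": 0}
    - {"claw": -1,"dx": 0.02,"dy": 0,"dz": 0,"wx": 0,"wy": 0,"wz": 0}
    - {"claw": -1,"dx": 0.015,"dy": 0,"dz": 0,"wx": 0,"wy": 0,"wz": 0}
    - {"claw": -1,"dx": 0.0076,"dy": 0,"dz": 0,"wx": 0,"wy": 0,"wz": 0}
    - {"claw": -1,"dx": 0,"dy": 0,"dz": 0,"wx": 0,"wy": 0,"wz": 0}
    - {"claw": -1,"dx": 0,"dy": 0,"dz": 0,"wx": 0,"wy": 0,"wz": 0}

```text
time: 12.6
tool_pos: [0.4555, -0.0021, 0.0085]
eef_rot: [-0.443, 0.551, 0.443, 0.551]
ft_force: [0.0, -0.4, -0.2]
gripper_width: 0.0854
```

Run:
```python
from h import *
plan(.4557,-.0021,.008,167.7)
```

```text
t 12.60 pos [ 0.4555 -0.0021  0.0085] yaw y 167.6 x [ 0.  0. -1.] z [0.214 0.977 0.   ] q [ 0.44 -0.27 -0.62  0.   -1.21 -0.66] w 0.0854 F [ 0.  -0.4 -0.2]
 body shift now [ 0.0005 -0.0002  0.    ] world [ 0.0002  0.     -0.0005]
 rotvec tool [-0.001  0.     0.   ]  shift after turn [ 0.0005 -0.0002  0.    ]
```

drive_tool:
  deltas:
    - {"claw": 1,"dx": 0.001,"dy": 0,"dz": 0,"wx": 0,"wy": 0,"wz": 0}
    - {"claw": 1,"dx": 0,"dy": 0,"dz": 0,"wx": 0,"wy": 0,"wz": 0}
    - {"claw": 1,"dx": 0,"dy": 0,"dz": 0,"wx": 0,"wy": 0,"wz": 0}
    - {"claw": 1,"dx": 0,"dy": 0,"dz": 0,"wx": 0,"wy": 0,"wz": 0}
    - {"claw": 1,"dx": 0,"dy": 0,"dz": 0,"wx": 0,"wy": 0,"wz": 0}
    - {"claw": 1,"dx": -0.02,"dy": 0,"dz": 0,"wx": 0,"wy": 0,"wz": 0}
    - {"claw": 1,"dx": -0.03,"dy": 0,"dz": 0,"wx": 0,"wy": 0,"wz": 0}
    - {"claw": 1,"dx": -0.04,"dy": 0,"dz": 0,"wx": 0,"wy": 0,"wz": 0}
    - {"claw": 1,"dx": -0.04,"dy": 0,"dz": 0,"wx": 0,"wy": 0,"wz": 0}
    - {"claw": 1,"dx": -0.04,"dy": 0,"dz": 0,"wx": 0,"wy": 0,"wz": 0}
    - {"claw": 1,"dx": 0,"dy": 0,"dz": 0,"wx": 0,"wy": 0,"wz": 0}
  newtons: 60

```text
time: 13.98
tool_pos: [0.4564, -0.002, 0.1798]
eef_rot: [-0.444, 0.55, 0.443, 0.552]
ft_force: [0.1, 0.5, -0.7]
gripper_width: 0.0384
```

Run:
```python
from h import *
plan(.415,-.395,.17,167.7)
p,d=grab_frame("side");cv2.imwrite("pics/s4.png",p[100:300,120:370,::-1].repeat(3,0).repeat(3,1))
```

```text
t 13.97 pos [ 0.4564 -0.002   0.1798] yaw y 167.6 x [ 0.004  0.001 -1.   ] z [0.214 0.977 0.002] q [ 0.44 -0.36 -0.38  0.   -1.55 -0.66] w 0.0384 F [ 0.1  0.5 -0.7]
 body shift now [ 0.0091 -0.0438 -0.3927] world [-0.0414 -0.393  -0.0098]
 rotvec tool [-0.001  0.002  0.004]  shift after turn [ 0.0098 -0.0433 -0.3928]
```

View pics/s4.png

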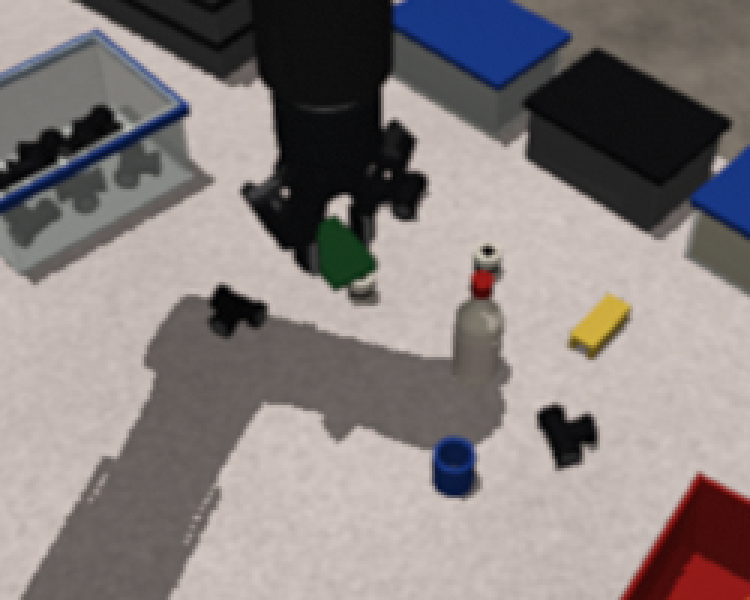

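drive_tool:
  deltas:
    - {"claw": 1,"dx": 0,"dy": -0.002,"dz": -0.02,"wx": 0,"wy": 0.002,"wz": 0.004}
    - {"claw": 1,"dx": 0,"dy": -0.004,"dz": -0.035,"wx": 0,"wy": 0,"wz": 0}
    - {"claw": 1,"dx": 0,"dy": -0.004,"dz": -0.045,"wx": 0,"wy": 0,"wz": 0}
    - {"claw": 1,"dx": 0,"dy": -0.004,"dz": -0.045,"wx": 0,"wy": 0,"wz": 0}
    - {"claw": 1,"dx": 0,"dy": -0.004,"dz": -0.045,"wx": 0,"wy": 0,"wz": 0}
    - {"claw": 1,"dx": 0,"dy": -0.004,"dz": -0.045,"wx": 0,"wy": 0,"wz": 0}
    - {"claw": 1,"dx": 0,"dy": -0.004,"dz": -0.045,"wx": 0,"wy": 0,"wz": 0}
    - {"claw": 1,"dx": 0,"dy": -0.004,"dz": -0.045,"wx": 0,"wy": 0,"wz": 0}
    - {"claw": 1,"dx": 0,"dy": -0.004,"dz": -0.04,"wx": 0,"wy": 0,"wz": 0}
    - {"claw": 1,"dx": 0,"dy": 0,"dz": -0.0255,"wx": 0,"wy": 0,"wz": 0}
    - {"claw": 1,"dx": 0,"dy": 0,"dz": 0,"wx": 0,"wy": 0,"wz": 0}
    - {"claw": 1,"dx": 0.03,"dy": 0,"dz": 0,"wx": 0,"wy": 0,"wz": 0}
    - {"claw": 1,"dx": 0,"dy": 0,"dz": 0,"wx": 0,"wy": 0,"wz": 0}
    - {"claw": 1,"dx": 0,"dy": 0,"dz": 0,"wx": 0,"wy": 0,"wz": 0}

```text
time: 15.78
tool_pos: [0.4047, -0.3907, 0.148]
eef_rot: [-0.443, 0.553, 0.444, 0.549]
ft_force: [-0.3, -0.4, -0.2]
gripper_width: 0.0385
```

Run:
```python
from h import *
plan(.425,-.393,.085,167.7)
p,d=grab_frame("side");cv2.imwrite("pics/s5.png",p[184:,250:500,::-1].repeat(3,0).repeat(3,1))
```

```text
t 15.78 pos [ 0.4047 -0.3907  0.148 ] yaw y 167.7 x [-0.005 -0.002 -1.   ] z [ 0.214  0.977 -0.003] q [-0.41 -0.05 -0.17  0.   -1.45  0.19] w 0.0385 F [-0.3 -0.4 -0.2]
 body shift now [ 0.0629 -0.0207  0.0023] world [ 0.0203 -0.0023 -0.063 ]
 rotvec tool [-0.001 -0.003 -0.005]  shift after turn [ 0.063  -0.0204  0.0021]
```

View pics/s5.png

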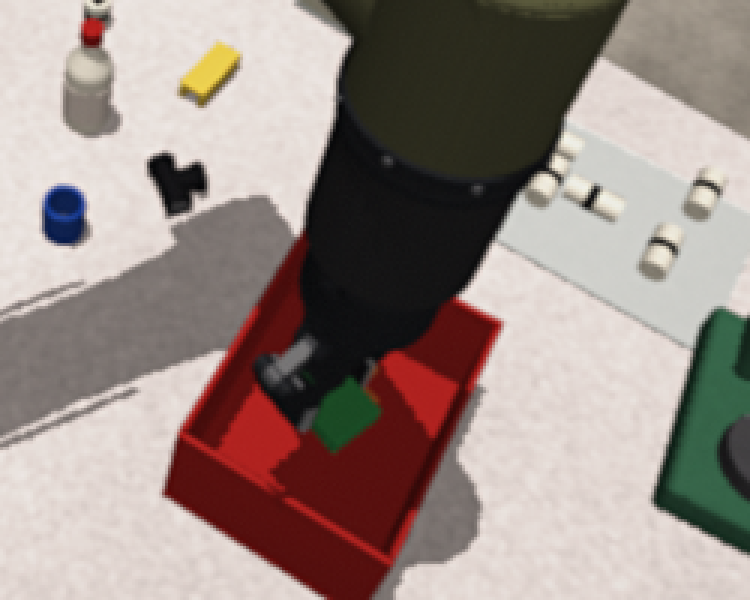

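drive_tool:
  deltas:
    - {"claw": 1,"dx": 0.01,"dy": -0.02,"dz": 0.002,"wx": 0,"wy": -0.003,"wz": -0.005}
    - {"claw": 1,"dx": 0.03,"dy": 0,"dz": 0,"wx": 0,"wy": 0,"wz": 0}
    - {"claw": 1,"dx": 0.022,"dy": 0,"dz": 0,"wx": 0,"wy": 0,"wz": 0}
    - {"claw": 1,"dx": 0,"dy": 0,"dz": 0,"wx": 0,"wy": 0,"wz": 0}
    - {"claw": 1,"dx": 0,"dy": 0,"dz": 0,"wx": 0,"wy": 0,"wz": 0}
    - {"claw": -0.35,"dx": 0,"dy": 0,"dz": 0,"wx": 0,"wy": 0,"wz": 0}
    - {"claw": -0.35,"dx": 0,"dy": 0,"dz": 0,"wx": 0,"wy": 0,"wz": 0}
    - {"claw": -0.35,"dx": 0,"dy": 0,"dz": 0,"wx": 0,"wy": 0,"wz": 0}
    - {"claw": -0.35,"dx": 0,"dy": 0,"dz": 0,"wx": 0,"wy": 0,"wz": 0}
    - {"claw": -0.35,"dx": -0.03,"dy": 0,"dz": 0,"wx": 0,"wy": 0,"wz": 0}
    - {"claw": -0.35,"dx": -0.04,"dy": 0,"dz": 0,"wx": 0,"wy": 0,"wz": 0}
    - {"claw": -1,"dx": -0.03,"dy": 0,"dz": 0,"wx": 0,"wy": 0,"wz": 0}
    - {"claw": -1,"dx": 0,"dy": 0,"dz": 0,"wx": 0,"wy": 0,"wz": 0}

```text
time: 17.45
tool_pos: [0.4253, -0.3942, 0.1887]
eef_rot: [-0.445, 0.55, 0.441, 0.552]
ft_force: [0.2, 0.8, -0.5]
gripper_width: 0.0852
```

Run:
```python
from h import *
plan(.4585,-.131,.1,167.7)
p,d=grab_frame("side");cv2.imwrite("pics/s6.png",p[184:,250:500,::-1].repeat(3,0).repeat(3,1))
p,d=grab_frame("top");cv2.imwrite("pics/t6.png",p[:,:,::-1])
W=cloud("top",d)
m=(np.abs(W[...,0]-.458)<.04)&(np.abs(W[...,1]+.131)<.04)&(W[...,2]>.03)&(W[...,2]<.045)&(d>0)
q=W[m];print(cv2.minAreaRect((q[:,:2]*1000).astype(np.float32)))
```

```text
t 17.45 pos [ 0.4253 -0.3942  0.1887] yaw y 167.6 x [ 0.005 -0.002 -1.   ] z [ 0.214  0.977 -0.001] q [-0.4  -0.02 -0.07  0.   -1.52  0.19] w 0.0852 F [ 0.2  0.8 -0.5]
 body shift now [0.0882 0.0245 0.2643] world [ 0.0332  0.2632 -0.0887]
 rotvec tool [-0.001 -0.001  0.005]  shift after turn [0.0887 0.0237 0.2642]
((457.5213623046875, -129.3245086669922), (32.97339630126953, 33.50333023071289), 1.4050203561782837)
```

View pics/s6.png

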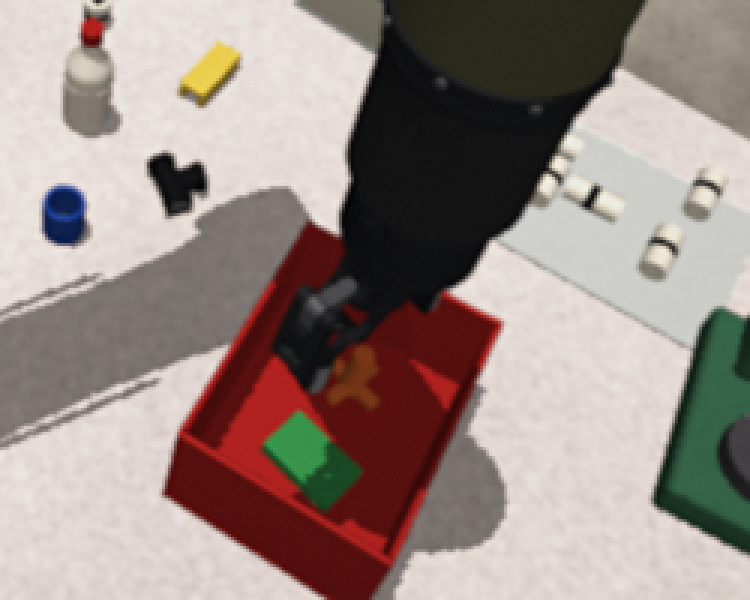

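View pics/t6.png

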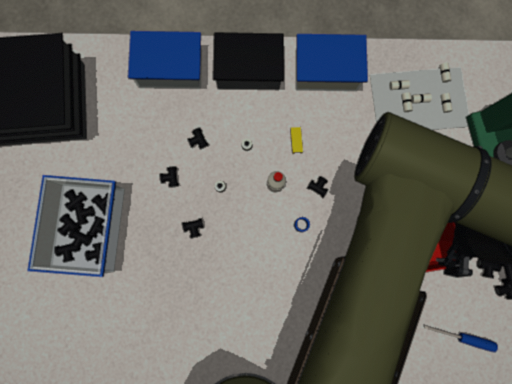

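drive_tool:
  deltas:
    - {"claw": -1,"dx": 0,"dy": 0.0025,"dz": 0.03,"wx": 0,"wy": -0.001,"wz": 0.005}
    - {"claw": -1,"dx": 0,"dy": 0.0042,"dz": 0.046,"wx": 0,"wy": 0,"wz": 0}
    - {"claw": -1,"dx": 0,"dy": 0.0042,"dz": 0.046,"wx": 0,"wy": 0,"wz": 0}
    - {"claw": -1,"dx": 0,"dy": 0.0042,"dz": 0.046,"wx": 0,"wy": 0,"wz": 0}
    - {"claw": -1,"dx": 0,"dy": 0.0042,"dz": 0.046,"wx": 0,"wy": 0,"wz": 0}
    - {"claw": -1,"dx": 0.02,"dy": 0.0042,"dz": 0.04,"wx": 0,"wy": 0,"wz": 0}
    - {"claw": -1,"dx": 0.04,"dy": 0,"dz": 0.01,"wx": 0,"wy": 0,"wz": 0}
    - {"claw": -1,"dx": 0.04,"dy": 0,"dz": 0,"wx": 0,"wy": 0,"wz": 0}
    - {"claw": -1,"dx": 0,"dy": 0,"dz": 0,"wx": 0,"wy": 0,"wz": 0}
    - {"claw": -1,"dx": 0,"dy": 0,"dz": 0,"wx": 0,"wy": 0,"wz": 0}

```text
time: 18.8
tool_pos: [0.458, -0.1306, 0.0871]
eef_rot: [-0.442, 0.552, 0.444, 0.55]
ft_force: [-0.7, -0.1, 0.7]
gripper_width: 0.0853
```

Run:
```python
from h import *
plan(.4583,-.1307,.014,167.7)
```

```text
t 18.80 pos [ 0.458  -0.1306  0.0871] yaw y 167.6 x [-0.004  0.002 -1.   ] z [0.214 0.977 0.001] q [ 0.15 -0.26 -0.47 -0.   -1.37 -0.36] w 0.0853 F [-0.7 -0.1  0.7]
 body shift now [ 0.0731 -0.0006 -0.0001] world [ 0.0003 -0.0001 -0.0731]
 rotvec tool [-0.001  0.001 -0.004]  shift after turn [ 0.0731 -0.0003 -0.0001]
```

drive_tool:
  deltas:
    - {"claw": -1,"dx": 0.02,"dy": 0,"dz": 0,"wx": 0,"wy": 0.001,"wz": -0.004}
    - {"claw": -1,"dx": 0.025,"dy": 0,"dz": 0,"wx": 0,"wy": 0,"wz": 0}
    - {"claw": -1,"dx": 0.02,"dy": 0,"dz": 0,"wx": 0,"wy": 0,"wz": 0}
    - {"claw": -1,"dx": 0.008,"dy": 0,"dz": 0,"wx": 0,"wy": 0,"wz": 0}
    - {"claw": -1,"dx": 0,"dy": 0,"dz": 0,"wx": 0,"wy": 0,"wz": 0}
    - {"claw": 1,"dx": 0,"dy": 0,"dz": 0,"wx": 0,"wy": 0,"wz": 0}
    - {"claw": 1,"dx": 0,"dy": 0,"dz": 0,"wx": 0,"wy": 0,"wz": 0}
    - {"claw": 1,"dx": 0,"dy": 0,"dz": 0,"wx": 0,"wy": 0,"wz": 0}
    - {"claw": 1,"dx": 0,"dy": 0,"dz": 0,"wx": 0,"wy": 0,"wz": 0}
    - {"claw": 1,"dx": 0,"dy": 0,"dz": 0,"wx": 0,"wy": 0,"wz": 0}
    - {"claw": 1,"dx": -0.02,"dy": 0,"dz": 0,"wx": 0,"wy": 0,"wz": 0}
    - {"claw": 1,"dx": -0.03,"dy": 0,"dz": 0,"wx": 0,"wy": 0,"wz": 0}
    - {"claw": 1,"dx": -0.04,"dy": 0,"dz": 0,"wx": 0,"wy": 0,"wz": 0}
    - {"claw": 1,"dx": -0.04,"dy": 0,"dz": 0,"wx": 0,"wy": 0,"wz": 0}
    - {"claw": 1,"dx": -0.04,"dy": 0,"dz": 0,"wx": 0,"wy": 0,"wz": 0}
    - {"claw": 1,"dx": 0,"dy": 0,"dz": 0,"wx": 0,"wy": 0,"wz": 0}
  newtons: 50

```text
time: 20.8
tool_pos: [0.4589, -0.1303, 0.186]
eef_rot: [-0.444, 0.55, 0.442, 0.552]
ft_force: [-0.3, -0.2, -1.3]
gripper_width: 0.0345
```

Run:
```python
from h import *
plan(.457,-.388,.17,167.7)
p,d=grab_frame("side");cv2.imwrite("pics/s7.png",p[100:350,180:430,::-1].repeat(2,0).repeat(2,1))
```

```text
t 20.80 pos [ 0.4589 -0.1303  0.186 ] yaw y 167.6 x [ 0.005  0.001 -1.   ] z [0.214 0.977 0.002] q [ 0.15 -0.3  -0.32 -0.   -1.55 -0.36] w 0.0345 F [-0.3 -0.2 -1.3]
 body shift now [ 0.0158 -0.0533 -0.2521] world [-0.0019 -0.2577 -0.016 ]
 rotvec tool [-0.001  0.002  0.004]  shift after turn [ 0.016  -0.0531 -0.2521]
```

View pics/s7.png

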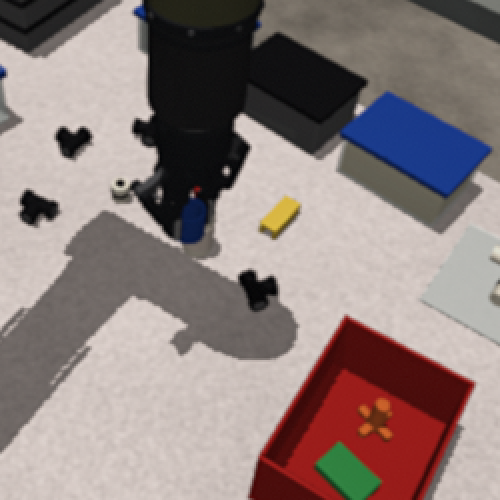

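drive_tool:
  deltas:
    - {"claw": 1,"dx": 0,"dy": -0.002,"dz": -0.025,"wx": 0,"wy": 0.002,"wz": 0.004}
    - {"claw": 1,"dx": 0,"dy": -0.003,"dz": -0.045,"wx": 0,"wy": 0,"wz": 0}
    - {"claw": 1,"dx": 0,"dy": -0.003,"dz": -0.045,"wx": 0,"wy": 0,"wz": 0}
    - {"claw": 1,"dx": 0,"dy": -0.003,"dz": -0.045,"wx": 0,"wy": 0,"wz": 0}
    - {"claw": 1,"dx": 0,"dy": -0.003,"dz": -0.045,"wx": 0,"wy": 0,"wz": 0}
    - {"claw": 1,"dx": 0,"dy": -0.003,"dz": -0.035,"wx": 0,"wy": 0,"wz": 0}
    - {"claw": 1,"dx": 0,"dy": 0,"dz": -0.02,"wx": 0,"wy": 0,"wz": 0}
    - {"claw": 1,"dx": 0.02,"dy": 0,"dz": 0,"wx": 0,"wy": 0,"wz": 0}
    - {"claw": 1,"dx": 0.03,"dy": 0,"dz": 0,"wx": 0,"wy": 0,"wz": 0}
    - {"claw": 1,"dx": 0,"dy": 0,"dz": 0,"wx": 0,"wy": 0,"wz": 0}
    - {"claw": 1,"dx": 0,"dy": 0,"dz": 0,"wx": 0,"wy": 0,"wz": 0}

```text
time: 22.22
tool_pos: [0.4185, -0.3875, 0.1337]
eef_rot: [-0.443, 0.552, 0.444, 0.549]
ft_force: [0.3, 0.1, 0.6]
gripper_width: 0.034
```

Run:
```python
from h import *
plan(.42,-.388,.07,167.7)
```

```text
t 22.23 pos [ 0.4185 -0.3875  0.1337] yaw y 167.7 x [-0.005 -0.001 -1.   ] z [ 0.213  0.977 -0.002] q [-0.39 -0.02 -0.17  0.   -1.43  0.18] w 0.0340 F [0.3 0.1 0.6]
 body shift now [ 0.0637 -0.0019 -0.0001] world [ 0.0015 -0.0005 -0.0637]
 rotvec tool [-0.    -0.002 -0.005]  shift after turn [ 0.0637 -0.0016 -0.0002]
```

drive_tool:
  deltas:
    - {"claw": 1,"dx": 0.02,"dy": -0.002,"dz": 0,"wx": 0,"wy": -0.002,"wz": -0.005}
    - {"claw": 1,"dx": 0.03,"dy": 0,"dz": 0,"wx": 0,"wy": 0,"wz": 0}
    - {"claw": 1,"dx": 0.014,"dy": 0,"dz": 0,"wx": 0,"wy": 0,"wz": 0}
    - {"claw": 1,"dx": 0,"dy": 0,"dz": 0,"wx": 0,"wy": 0,"wz": 0}
    - {"claw": -0.25,"dx": 0,"dy": 0,"dz": 0,"wx": 0,"wy": 0,"wz": 0}
    - {"claw": -0.25,"dx": 0,"dy": 0,"dz": 0,"wx": 0,"wy": 0,"wz": 0}
    - {"claw": -0.25,"dx": 0,"dy": 0,"dz": 0,"wx": 0,"wy": 0,"wz": 0}
    - {"claw": -0.25,"dx": -0.03,"dy": 0,"dz": 0,"wx": 0,"wy": 0,"wz": 0}
    - {"claw": -0.25,"dx": -0.045,"dy": 0,"dz": 0,"wx": 0,"wy": 0,"wz": 0}
    - {"claw": -0.25,"dx": -0.045,"dy": 0,"dz": 0,"wx": 0,"wy": 0,"wz": 0}
    - {"claw": -1,"dx": 0,"dy": 0,"dz": 0,"wx": 0.159,"wy": 0,"wz": 0}
    - {"claw": -1,"dx": 0,"dy": 0,"dz": 0,"wx": 0.159,"wy": 0,"wz": 0}
    - {"claw": -1,"dx": 0,"dy": 0,"dz": 0,"wx": 0.159,"wy": 0,"wz": 0}
    - {"claw": -1,"dx": 0,"dy": 0,"dz": 0,"wx": 0.159,"wy": 0,"wz": 0}
    - {"claw": -1,"dx": 0,"dy": 0,"dz": 0,"wx": 0.159,"wy": 0,"wz": 0}
    - {"claw": -1,"dx": 0,"dy": 0,"dz": 0,"wx": 0.159,"wy": 0,"wz": 0}
    - {"claw": -1,"dx": 0,"dy": 0,"dz": 0,"wx": 0.159,"wy": 0,"wz": 0}
    - {"claw": -1,"dx": 0,"dy": 0,"dz": 0,"wx": 0.161,"wy": 0,"wz": 0}
    - {"claw": -1,"dx": 0,"dy": 0,"dz": 0,"wx": 0,"wy": 0,"wz": 0}

```text
time: 24.6
tool_pos: [0.42, -0.3884, 0.1893]
eef_rot: [-0.029, 0.706, 0.029, 0.707]
ft_force: [-0.3, 0.1, 0.6]
gripper_width: 0.0855
```

Run:
```python
from h import *
plan(.667,-.121,.16,94.7)
p,d=grab_frame("side");cv2.imwrite("pics/s8.png",p[184:,250:500,::-1].repeat(3,0).repeat(3,1))
```

```text
t 24.60 pos [ 0.42   -0.3884  0.1893] yaw y 94.7 x [ 0.  0. -1.] z [0.997 0.082 0.001] q [-0.4  -0.03 -0.08 -0.   -1.52 -1.09] w 0.0855 F [-0.3  0.1  0.6]
 body shift now [0.0295 0.2462 0.2681] world [ 0.247   0.2674 -0.0293]
 rotvec tool [ 0.     0.001 -0.   ]  shift after turn [0.0293 0.2462 0.268 ]
```

View pics/s8.png

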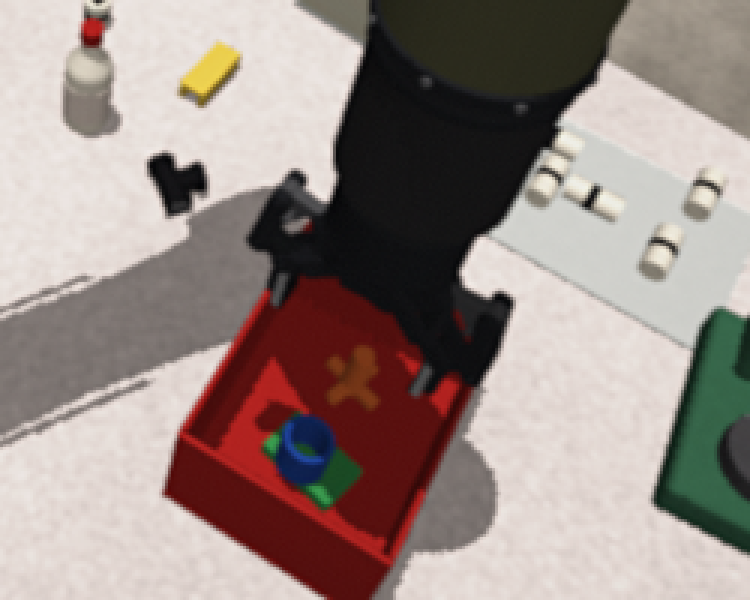

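drive_tool:
  deltas:
    - {"claw": -1,"dx": 0,"dy": 0.0154,"dz": 0.0168,"wx": 0,"wy": 0,"wz": 0}
    - {"claw": -1,"dx": 0,"dy": 0.0308,"dz": 0.0335,"wx": 0,"wy": 0,"wz": 0}
    - {"claw": -1,"dx": 0,"dy": 0.0308,"dz": 0.0335,"wx": 0,"wy": 0,"wz": 0}
    - {"claw": -1,"dx": 0,"dy": 0.0308,"dz": 0.0335,"wx": 0,"wy": 0,"wz": 0}
    - {"claw": -1,"dx": 0,"dy": 0.0308,"dz": 0.0335,"wx": 0,"wy": 0,"wz": 0}
    - {"claw": -1,"dx": 0,"dy": 0.0308,"dz": 0.0335,"wx": 0,"wy": 0,"wz": 0}
    - {"claw": -1,"dx": 0,"dy": 0.0308,"dz": 0.0335,"wx": 0,"wy": 0,"wz": 0}
    - {"claw": -1,"dx": 0,"dy": 0.0308,"dz": 0.0335,"wx": 0,"wy": 0,"wz": 0}
    - {"claw": -1,"dx": 0.02,"dy": 0.0154,"dz": 0.0168,"wx": 0,"wy": 0,"wz": 0}
    - {"claw": -1,"dx": 0.04,"dy": 0,"dz": 0,"wx": 0,"wy": 0,"wz": 0}
    - {"claw": -1,"dx": 0.04,"dy": 0,"dz": 0,"wx": 0,"wy": 0,"wz": 0}
    - {"claw": -1,"dx": 0,"dy": 0,"dz": 0,"wx": 0,"wy": 0,"wz": 0}
    - {"claw": -1,"dx": 0,"dy": 0,"dz": 0,"wx": 0,"wy": 0,"wz": 0}

```text
time: 26.28
tool_pos: [0.6679, -0.1217, 0.091]
eef_rot: [-0.029, 0.706, 0.029, 0.707]
ft_force: [0.4, 0.1, 0.4]
gripper_width: 0.0856
```

Run:
```python
from h import *
plan(.667,-.121,.008,94.7)
p,d=grab_frame("side");cv2.imwrite("pics/s9.png",p[100:300,180:430,::-1].repeat(3,0).repeat(3,1))
```

```text
t 26.27 pos [ 0.6679 -0.1217  0.091 ] yaw y 94.7 x [ 0.002 -0.    -1.   ] z [0.997 0.081 0.002] q [ 0.11  0.28  0.08  0.   -1.37 -1.6 ] w 0.0856 F [0.4 0.1 0.4]
 body shift now [ 0.083   0.0008 -0.001 ] world [-0.0009  0.0007 -0.083 ]
 rotvec tool [-0.001  0.002  0.   ]  shift after turn [ 0.083   0.0007 -0.0009]
```

View pics/s9.png

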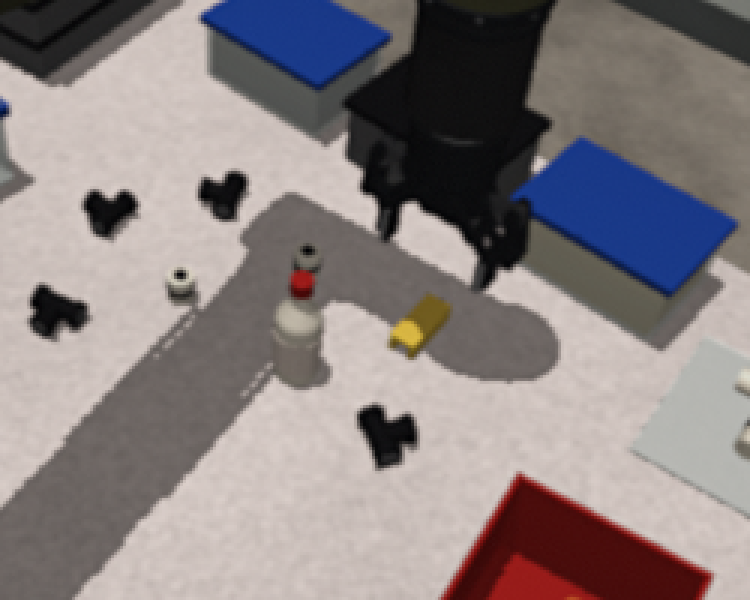

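drive_tool:
  deltas:
    - {"claw": -1,"dx": 0.02,"dy": 0.001,"dz": -0.001,"wx": 0,"wy": 0.002,"wz": 0}
    - {"claw": -1,"dx": 0.025,"dy": 0,"dz": 0,"wx": 0,"wy": 0,"wz": 0}
    - {"claw": -1,"dx": 0.025,"dy": 0,"dz": 0,"wx": 0,"wy": 0,"wz": 0}
    - {"claw": -1,"dx": 0.011,"dy": 0,"dz": 0,"wx": 0,"wy": 0,"wz": 0}
    - {"claw": -1,"dx": 0,"dy": 0,"dz": 0,"wx": 0,"wy": 0,"wz": 0}
    - {"claw": 1,"dx": 0,"dy": 0,"dz": 0,"wx": 0,"wy": 0,"wz": 0}
    - {"claw": 1,"dx": 0,"dy": 0,"dz": 0,"wx": 0,"wy": 0,"wz": 0}
    - {"claw": 1,"dx": 0,"dy": 0,"dz": 0,"wx": 0,"wy": 0,"wz": 0}
    - {"claw": 1,"dx": 0,"dy": 0,"dz": 0,"wx": 0,"wy": 0,"wz": 0}
    - {"claw": 1,"dx": 0,"dy": 0,"dz": 0,"wx": 0,"wy": 0,"wz": 0}
    - {"claw": 1,"dx": -0.02,"dy": 0,"dz": 0,"wx": 0,"wy": 0,"wz": 0}
    - {"claw": 1,"dx": -0.03,"dy": 0,"dz": 0,"wx": 0,"wy": 0,"wz": 0}
    - {"claw": 1,"dx": -0.04,"dy": 0,"dz": 0,"wx": 0,"wy": 0,"wz": 0}
    - {"claw": 1,"dx": -0.04,"dy": 0,"dz": 0,"wx": 0,"wy": 0,"wz": 0}
    - {"claw": 1,"dx": -0.045,"dy": 0,"dz": 0,"wx": 0,"wy": 0,"wz": 0}
    - {"claw": 1,"dx": 0,"dy": 0,"dz": 0,"wx": 0,"wy": 0,"wz": 0}
  newtons: 60

```text
time: 28.32
tool_pos: [0.6682, -0.1207, 0.1901]
eef_rot: [-0.029, 0.704, 0.028, 0.709]
ft_force: [0.7, 0.0, -1.1]
gripper_width: 0.0249
```

Run:
```python
from h import *
plan(.472,-.39,.16,94.7)
p,d=grab_frame("side");cv2.imwrite("pics/s10.png",p[100:300,180:430,::-1].repeat(3,0).repeat(3,1))
```

```text
t 28.32 pos [ 0.6682 -0.1207  0.1901] yaw y 94.6 x [ 0.007 -0.    -1.   ] z [0.997 0.081 0.007] q [ 0.12  0.24  0.22  0.   -1.54 -1.61] w 0.0249 F [ 0.7  0.  -1.1]
 body shift now [ 0.0287 -0.2526 -0.2175] world [-0.1962 -0.2693 -0.0301]
 rotvec tool [-0.001  0.007  0.001]  shift after turn [ 0.0301 -0.2523 -0.2176]
```

View pics/s10.png

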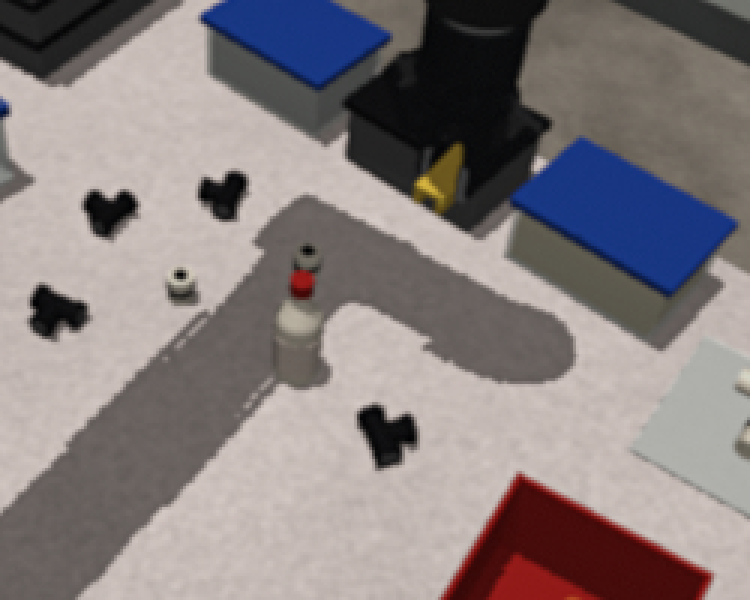

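drive_tool:
  deltas:
    - {"claw": 1,"dx": 0,"dy": -0.0173,"dz": -0.0142,"wx": 0,"wy": 0.006,"wz": 0}
    - {"claw": 1,"dx": 0,"dy": -0.0346,"dz": -0.0283,"wx": 0,"wy": 0,"wz": 0}
    - {"claw": 1,"dx": 0,"dy": -0.0346,"dz": -0.0283,"wx": 0,"wy": 0,"wz": 0}
    - {"claw": 1,"dx": 0,"dy": -0.0346,"dz": -0.0283,"wx": 0,"wy": 0,"wz": 0}
    - {"claw": 1,"dx": 0,"dy": -0.0346,"dz": -0.0283,"wx": 0,"wy": 0,"wz": 0}
    - {"claw": 1,"dx": 0,"dy": -0.0346,"dz": -0.0283,"wx": 0,"wy": 0,"wz": 0}
    - {"claw": 1,"dx": 0,"dy": -0.0346,"dz": -0.0283,"wx": 0,"wy": 0,"wz": 0}
    - {"claw": 1,"dx": 0,"dy": -0.0346,"dz": -0.0283,"wx": 0,"wy": 0,"wz": 0}
    - {"claw": 1,"dx": 0,"dy": -0.0175,"dz": -0.014,"wx": 0,"wy": 0,"wz": 0}
    - {"claw": 1,"dx": 0.02,"dy": 0,"dz": 0,"wx": 0,"wy": 0,"wz": 0}
    - {"claw": 1,"dx": 0.02,"dy": 0,"dz": 0,"wx": 0,"wy": 0,"wz": 0}
    - {"claw": 1,"dx": 0,"dy": 0,"dz": 0,"wx": 0,"wy": 0,"wz": 0}
    - {"claw": 1,"dx": 0,"dy": 0,"dz": 0,"wx": 0,"wy": 0,"wz": 0}

```text
time: 30.0
tool_pos: [0.4635, -0.414, 0.1449]
eef_rot: [-0.029, 0.709, 0.029, 0.704]
ft_force: [-0.3, 0.3, 0.6]
gripper_width: 0.0247
```

Run:
```python
from h import *
plan(.465,-.415,.098,94.7)
p,d=grab_frame("side");cv2.imwrite("pics/s11.png",p[184:,250:500,::-1].repeat(3,0).repeat(3,1))
```

```text
t 30.00 pos [ 0.4635 -0.414   0.1449] yaw y 94.7 x [-0.008 -0.    -1.   ] z [ 0.997  0.082 -0.008] q [-0.41  0.11 -0.01  0.   -1.45 -1.08] w 0.0247 F [-0.3  0.3  0.6]
 body shift now [ 0.0469 -0.0011  0.0018] world [ 0.0015 -0.001  -0.0469]
 rotvec tool [ 0.    -0.008 -0.   ]  shift after turn [ 0.0469 -0.0011  0.0014]
```

View pics/s11.png

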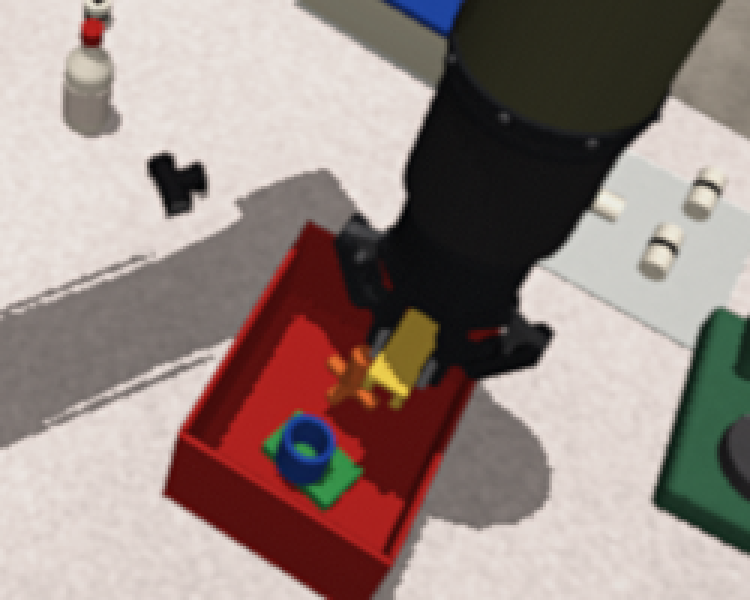

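drive_tool:
  deltas:
    - {"claw": 1,"dx": 0.02,"dy": -0.001,"dz": 0.001,"wx": 0,"wy": -0.007,"wz": 0}
    - {"claw": 1,"dx": 0.02,"dy": 0,"dz": 0,"wx": 0,"wy": 0,"wz": 0}
    - {"claw": 1,"dx": 0,"dy": 0,"dz": 0,"wx": 0,"wy": 0,"wz": 0}
    - {"claw": 1,"dx": 0,"dy": 0,"dz": 0,"wx": 0,"wy": 0,"wz": 0}
    - {"claw": 0.1,"dx": 0,"dy": 0,"dz": 0,"wx": 0,"wy": 0,"wz": 0}
    - {"claw": 0.1,"dx": 0,"dy": 0,"dz": 0,"wx": 0,"wy": 0,"wz": 0}
    - {"claw": 0.1,"dx": 0,"dy": 0,"dz": 0,"wx": 0,"wy": 0,"wz": 0}
    - {"claw": 0.1,"dx": 0,"dy": 0,"dz": 0,"wx": 0,"wy": 0,"wz": 0}
    - {"claw": 0.1,"dx": -0.03,"dy": 0,"dz": 0,"wx": 0,"wy": 0,"wz": 0}
    - {"claw": 0.1,"dx": -0.045,"dy": 0,"dz": 0,"wx": 0,"wy": 0,"wz": 0}
    - {"claw": 0.1,"dx": -0.045,"dy": 0,"dz": 0,"wx": 0,"wy": 0,"wz": 0}
    - {"claw": 0.1,"dx": -0.03,"dy": 0,"dz": 0,"wx": 0,"wy": 0,"wz": 0}
    - {"claw": 0.1,"dx": 0,"dy": 0,"dz": 0,"wx": 0,"wy": 0,"wz": 0}
    - {"claw": 0.1,"dx": 0,"dy": 0,"dz": 0,"wx": 0,"wy": 0,"wz": 0}

```text
time: 31.8
tool_pos: [0.464, -0.4152, 0.2538]
eef_rot: [-0.028, 0.707, 0.029, 0.706]
ft_force: [0.1, -0.4, -1.7]
gripper_width: 0.0385
```

Run:
```python
from h import *
plan(.465,-.415,.098,94.7)
p,d=grab_frame("side");cv2.imwrite("pics/s12.png",p[184:,250:500,::-1].repeat(3,0).repeat(3,1))
cv2.imwrite("pics/s12f.png",p[...,::-1])
W=cloud("side",d)
hsv=cv2.cvtColor(p,cv2.COLOR_RGB2HSV)
m=(d>0)&(np.abs(W[...,0]-.45)<.09)&(np.abs(W[...,1]+.387)<.065)&(W[...,2]<.13)
for n,(a,b) in dict(orange=(8,18),yellow=(20,34),green=(45,80),blue=(100,125)).items():
    k=m&(hsv[...,0]>=a)&(hsv[...,0]<=b)&(hsv[...,1]>100)&(hsv[...,2]>50);q=W[k];print(n,len(q),q.min(0) if len(q) else '',q.max(0) if len(q) else '')
```

```text
t 31.80 pos [ 0.464  -0.4152  0.2538] yaw y 94.6 x [-0.002  0.002 -1.   ] z [ 0.997  0.081 -0.001] q [-0.41  0.1   0.18 -0.   -1.65 -1.08] w 0.0385 F [ 0.1 -0.4 -1.7]
 body shift now [ 1.558e-01 -1.000e-04  1.300e-03] world [ 0.001   0.0002 -0.1558]
 rotvec tool [-0.001 -0.001 -0.002]  shift after turn [1.558e-01 1.000e-04 1.100e-03]
orange 319 [ 0.40972127 -0.45140769  0.00085039] [ 0.52360148 -0.36086703  0.05528338]
yellow 310 [ 0.41477797 -0.45093144  0.00241407] [ 0.50298317 -0.36501098  0.03362238]
green 228 [ 0.40795399 -0.42591069  0.00709756] [ 0.44879283 -0.36565654  0.02369769]
blue 303 [ 0.40337284 -0.40795855  0.01228189] [ 0.44397479 -0.36735794  0.05850767]
```

View pics/s12.png

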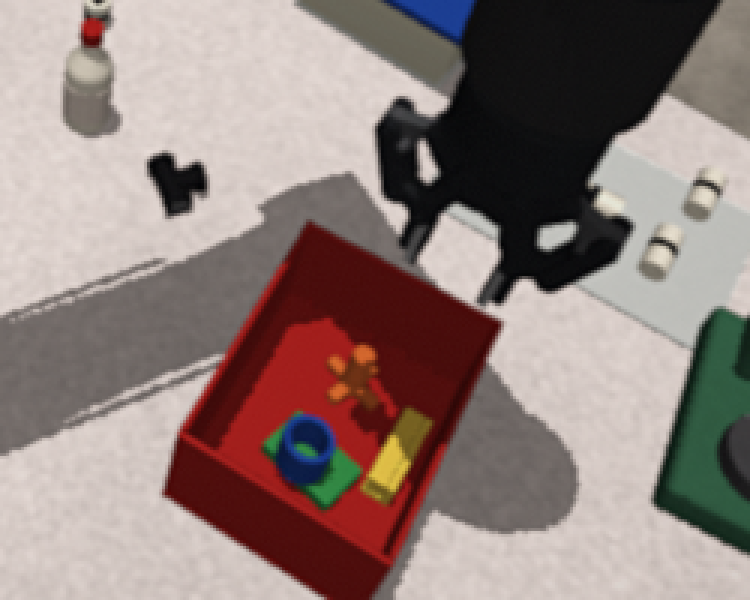

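View pics/s12f.png

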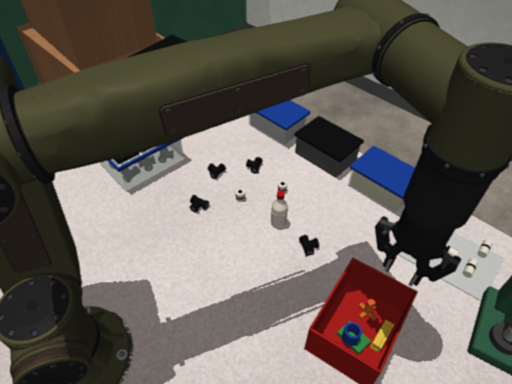

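All four pieces lie in the red bin. The tees, caps and bottle are where they were at the start, with the caps and bottle upright, and the arm is clear above the bin.

```bash
python3 -c "
from bench import *
print(close_job())"
```

```text
the job is handed in; nothing more can be done
None
```

All four scrap pieces are in the red bin, and I handed the job in at about 32 s of the 69 s allowed. I moved them one at a time in the order listed: orange sprue, green plate, blue pipe, yellow channel.

- **Scrap:** the last side picture and its depth show all four inside the bin, well below the 0.100 m rim. The highest point measured is about 0.06 m, on the pipe, which stands on the plate.
- **Other items:** in the same picture, by eye, the tees, caps and bottle are where they started, with the caps and bottle upright. I did not re-measure their positions. The arm partly hid the clear parts bin in that view, but no scrap was ever carried near it.
- **Forces and gripper:** the wrist force read at most about 2 N at the end of each move. The gripper was open and clear above the bin at hand-in.
- **Upsets:** the plate tilted in the grip while being carried, but it landed flat in the bin. I also had to correct two transfer moves that ended 7 and 20 mm off, before gripping the sprue and releasing the plate. No final check failed.

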